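# Take the front small tin from the kitchen can rack

## Task

Two sloped racks of tins stand on the kitchen worktop. From the rack with the smaller tins, lift out the front tin (the lowest one, against the stop) and set it down inside the grey ribbed tray without dropping it, so that the next tin rolls down to the stop in its place. Leave that next tin on the rack.

Things in the scene. Friction and masses are not known exactly. Their poses are not given: they have to be found in the camera images.
- tin_front: Front one of the smaller tins: steel, paper label, 54 mm diameter, 48 mm long, about 0.13 kg, lying on its side across the lane against the rack's stop, its axis 70 mm above the table. Origin at its middle; its y axis is the tin's axis (along rack y at the start). Its flat ends are free: grip it by them from above (57 mm of room each side of its middle).
- tin_second: The next tin behind it, same kind (54 mm diameter, 48 mm long), touching it, 53 mm farther along rack x and 11 mm higher. Origin at its middle; y axis is the tin's axis. It rolls down by itself when the front tin is gone. A third such tin lies behind it.
- rack: Fixed aluminium rack, 60 mm wide, 195 mm long: one lane rising 12 degrees along its +x (away from the robot), z up. Origin on the table below the front tin's resting place (tin middle at 0, 0, 70 mm). Deck 27 mm below the tin axes; stop lip 20 mm high at the low end; side guides 14 mm high start 22 mm behind the front tin's middle. The wider rack (82 mm, tins 66 x 70 mm) is not wanted.
- tray: Loose grey ribbed tray, 150 (its x) by 160 mm (its y), walls 5 mm thick, 22 mm high, floor 5 mm, 0.8 kg. Origin: middle of its underside, z up. Ribs 2.5 mm high, 4 mm wide run along y at x -45, -15, 15, 45 mm: a tin lying along tray y at x 0 rests between ribs, its middle 32 mm above the table. A pepper mill, 78 mm high, stands 125 mm from the middle towards +x.
Things that resemble listed ones, but are neither listed nor needed, are in the scene too. Several things have the shape of the tray; the one meant has the colours described above.

How it is judged:
By the outcome, as a careful person would: the job done as asked, in the order asked, and still so for the second after the job is handed in, with the robot touching nothing.
It also fails if it takes over 40 s, if anything falls off the work surface, if the arm or the gripper's body presses on something with over 40 N, if the wrist force passes 120 N, or if a joint passes its speed limit or range.

## Robot

A 7-joint arm with a two-finger parallel gripper is mounted at the origin on the work surface. World frame = base frame: x ahead of the robot, y to its left, z up, the work surface at z = 0. Lengths are in m, angles in rad, forces in N, time in s.
With the tool pointing down it reaches from about 0.4 to 0.875 m from the base axis. Payload 19.3 kg.
Tool frame: the origin (TCP) lies on the centre line of the jaws, within the pads' length; the fingertips stand 14 mm ahead of it and the grasp point (between the pads) lies 5 mm behind it (bot.tip_extent is the distance from the TCP to the fingertips, in m); z points along the fingers, y is the line along which they close (so a half turn about z gives the same grasp; the last joint's range is limited). The gripper opens to 85 mm and grips with 20 to 120 N. Pads are 22 mm wide; open, the fingers measure 114 mm over their backs; the gripper's body (76 mm by 85 mm) begins 54 mm behind the grasp point. The pads swing forward as they close: fully open they stand 13 mm farther back than shut.
Start: joints at [1.253, 0.521, -0.036, 1.599, 0.021, 1.021, -0.113], TCP at [0.153, -0.606, 0.245] pointing down, gripper open.
Joint ranges: [-2.91, 2.91], [-0.3, 2.13], [-1.5, 1.42], [0.17, 2.43], [-1.26, 4.41], [0.16, 1.93], [-2.52, 2.52]. Speed limits (rad/s): [1.89, 1.89, 2.39, 2.39, 3.01, 3.01, 3.01].

## Interface

Orientations are given as [roll, pitch, yaw] about the fixed x, y, z axes, in that order (R = Rz(yaw) Ry(pitch) Rx(roll)).
In Python, from workcell import monitor, grab_frame, camera_model, bot gives the robot as it stands.
- The arm moves only by the tool move_arm, never from a script. Its argument "moves" is a list of rows, each a list of 4 numbers: the shift along the world's x, y, z in mm, then the turn about the world's z in rad. A call has 1 to 12 rows; each row is the pose to reach, as a shift and turn from the pose commanded when the call began; what a row does not reach only later rows make up. A row lasts 1/8 s, in which the tool goes at most 62.5 mm and 10.7 degrees, less where a joint would pass 70% of its speed; a pose out of reach is approached as far as the arm can. A call with a gripper value outside its range is refused whole. "gripper" is the opening, from 0 (shut) to 1 (fully open), set as the call begins (left out, the last holds). The fingers move at their own pace and stop on an object; "newtons" is the grip in N (left out, the last holds). Time passes only in rows, so rows that repeat a pose let the fingers close. It gives the time, the measured TCP pose, the force, the opening and the grip force at its end, in the units of the state.
- monitor.observe(): the state, without advancing time (a new reading comes with each control period).
- grab_frame(name): name is "scene" or "top" or "wrist"; returns the picture (420x560x3 uint8, blue, green, red); there is no depth.
- camera_model(name): a dict with "vfov" (degrees; the focal length in pixels is half the picture's height over the tangent of half this angle, whatever the lens; pixels are square), "cx", "cy" (the principal point, pixels), "k1" (the pictures are not rectified: a ray, as slopes to the right and down, at radius r is drawn at 1 + k1 r^2 times it, then the intrinsics apply), "R" (3x3) and "t" (3): a world point X has camera coordinates R X + t; the wrist camera has in their place "T_tool_cam" (4x4, takes a point from camera to tool coordinates, whose origin is the TCP and whose axes are the flange's). Camera axes: x right, y down, z forward; pixel columns grow to the right and rows downward; lengths in m; the calibration is good to about 2 mm. A picture is of the moment at which its call begins: read the wrist's pose just before it. camera_model takes no time and is no camera call.
- bot.job_done(): hands the job in; it is judged then, once.
The state is a dict: "clock": time; "qpos": joint angles; "qd": joint speeds; "joint_efforts": joint torques, N m; "position": TCP position; "tool_rot": TCP orientation; "force": force on the tool from outside, world axes, zero at the start; "moment": the same for the moment, N m; "grip_width": finger opening in m; "finger_force": force on a finger pad.
Only numpy, scipy, OpenCV 4.12 (cv2) and the standard library are available. Lean on these libraries where they do the work, as an engineer would, in place of code of your own. Each camera call takes 0.05 s, during which the arm holds its last target. There are 200 camera calls.

## Working session

There is one attempt and no reset: what is moved stays moved. The work goes in short steps, Python scripts to look and compute and a tool call to move; the robot and the scene stay as the last step left them, time stands still between calls to the robot, and variables do not carry over. Pictures are saved under pics/ and viewed, at most 10 in all, crops included, and the job is handed in when it is done.

Besides the shell and the picture viewer there is one more tool, called after "Request:" as name(argument=value, ...) on one line, values as JSON. move_arm: Moves the arm, as the interface text tells. Its arguments: {"type":"object","properties":{"moves":{"type":"array","items":{"type":"array","items":{"type":"number"}}},"gripper":{"type":"number"},"newtons":{"type":"number"}},"required":["moves"]}

```bash
mkdir -p pics; cat > h.py <<'E'
import numpy as np, cv2
from workcell import monitor, grab_frame, camera_model, bot
def ray(cam,u,v,pose=None):
    m=camera_model(cam) if isinstance(cam,str) else cam
    f=210/np.tan(np.radians(m["vfov"])/2)
    d=np.array([(u-m["cx"])/f,(v-m["cy"])/f]); s=d.copy()
    for _ in range(30): s=d/(1+m["k1"]*(s@s))
    c=np.array([*s,1.])
    if "R" in m:
        R=np.array(m["R"]);t=np.array(m["t"]); return -R.T@t, R.T@c
    T=np.array(m["T_tool_cam"]);p,Rt=pose
    return p+Rt@T[:3,3], Rt@T[:3,:3]@c
def plane(cam,u,v,z,pose=None):
    o,d=ray(cam,u,v,pose); return o+d*(z-o[2])/d[2]
def meet(r1,r2):
    (o1,d1),(o2,d2)=r1,r2
    s=np.linalg.lstsq(np.c_[d1,-d2],o2-o1,rcond=None)[0]
    a=o1+s[0]*d1;b=o2+s[1]*d2
    return (a+b)/2,np.linalg.norm(a-b)
def proj(cam,X):
    m=camera_model(cam);f=210/np.tan(np.radians(m["vfov"])/2)
    c=np.array(m["R"])@X+np.array(m["t"]);s=c[:2]/c[2];s=s*(1+m["k1"]*(s@s))
    return s*f+[m["cx"],m["cy"]]
E
python3 - <<'E'
from h import *
s=monitor.observe();print({k:s[k] for k in("clock","position","tool_rot","grip_width")})
a=grab_frame("scene");b=grab_frame("top")
cv2.imwrite("pics/scene.png",a);cv2.imwrite("pics/top.png",b)
for n in("scene","top"):
    m=camera_model(n);print(n,m["vfov"],m["k1"],ray(n,280,210))
print(camera_model("wrist"))
E
```

```text
{'clock': 0.0, 'position': array([ 0.15318737, -0.60561325,  0.24472071]), 'tool_rot': array([-3.14044458e+00,  1.00671985e-04,  2.47772651e-01]), 'grip_width': 0.08545599535657326}
scene 50.836285446003394 -0.0913457885094027 (array([ 0.90493636, -0.1078237 ,  0.8825694 ]), array([-0.52044401,  0.14154593, -0.84212505]))
top 57.066533609406186 -0.07531230400637831 (array([0.34247122, 0.00426618, 0.77548356]), array([ 0.11683542,  0.0279563 , -0.9927846 ]))
{'vfov': 71.55693493458622, 'cx': 283.05043579830874, 'cy': 206.7110089152984, 'k1': -0.011450227134519793, 'T_tool_cam': array([[-4.48113477e-04, -9.57958257e-01, -2.86907260e-01,
         7.21316033e-02],
       [ 9.99999896e-01, -4.03805586e-04, -2.13603986e-04,
         2.61726812e-04],
       [ 8.87689473e-05, -2.86907326e-01,  9.57958338e-01,
        -1.28257008e-01],
       [ 0.00000000e+00,  0.00000000e+00,  0.00000000e+00,
         1.00000000e+00]])}
```

View pics/scene.png

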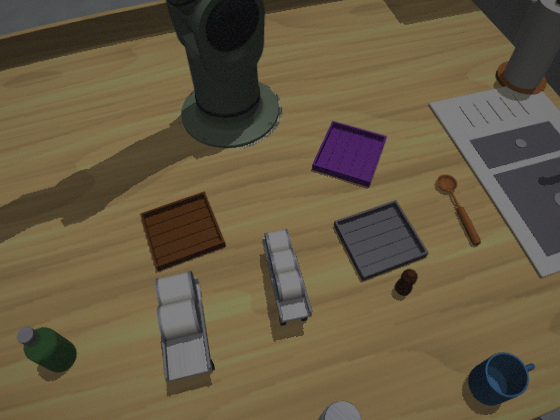

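View pics/top.png

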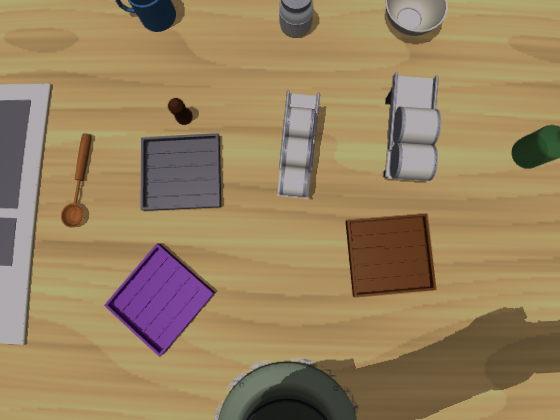

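Scene view: the arm's base is at the top. The small-tin rack is at (287,275), with its front tin at about (280,242). The wide rack is at (185,325). Top view: small rack (298,145), front tin (293,182), wide rack (413,127).
Tray candidates in the top view are grey (181,172), purple (160,300) and brown (390,255). Grey fits: it is the grey ribbed one and has the mill at (180,110) beside it. Enlarging to confirm.

```bash
python3 - <<'E'
from h import *
a=cv2.imread("pics/scene.png");b=cv2.imread("pics/top.png")
A=cv2.resize(a[220:330,250:350],None,fx=4,fy=4,interpolation=2)[:440]
B=cv2.resize(b[85:205,270:330],None,fx=4,fy=4,interpolation=2)[:440+40]
A=cv2.copyMakeBorder(A,0,40,0,0,cv2.BORDER_CONSTANT)
cv2.imwrite("pics/crop.png",np.hstack([A,B]))
# grey tray: rim outline
for n,img,(x0,y0,x1,y1) in(("top",b,(130,123,235,220)),("scene",a,(325,190,440,285))):
    h=cv2.cvtColor(img,cv2.COLOR_BGR2HSV)
    m=np.zeros(h.shape[:2],np.uint8);m[y0:y1,x0:x1]=(h[y0:y1,x0:x1,1]<60)*255
    m=cv2.morphologyEx(m,cv2.MORPH_OPEN,np.ones((3,3)))
    c=max(cv2.findContours(m,0,2)[0],key=cv2.contourArea)
    q=cv2.approxPolyDP(cv2.convexHull(c),8,True)[:,0];print(n,q.tolist(),cv2.minAreaRect(c))
    P=[plane(n,*p,.022) for p in q];print(np.round(P,3).tolist(),np.mean(P,0).round(4),[round(float(np.linalg.norm(P[i]-P[i-1])),3) for i in range(len(P))])
for n,(u,v) in(("top",(181,111)),("top",(293,182)),("scene",(280,242))):print(plane(n,u,v,.07).round(3))
E
```

```text
top [[218, 134], [220, 206], [141, 209], [141, 138]] ((179.9691162109375, 171.76329040527344), (74.75163269042969, 79.77507019042969), 88.56790161132812)
[[0.583, 0.156, 0.022], [0.436, 0.144, 0.022], [0.426, 0.303, 0.022], [0.572, 0.315, 0.022]] [0.5042 0.2297 0.022 ] [0.16, 0.148, 0.159, 0.147]
scene [[396, 201], [427, 253], [363, 279], [335, 220]] ((380.637939453125, 237.84481811523438), (67.03601837158203, 77.06356811523438), 68.19859313964844)
[[0.429, 0.304, 0.022], [0.575, 0.313, 0.022], [0.59, 0.155, 0.022], [0.436, 0.149, 0.022]] [0.5075 0.2303 0.022 ] [0.156, 0.146, 0.159, 0.154]
[0.613 0.221 0.07 ]
[0.478 0.002 0.07 ]
[0.479 0.006 0.07 ]
```

View pics/crop.png

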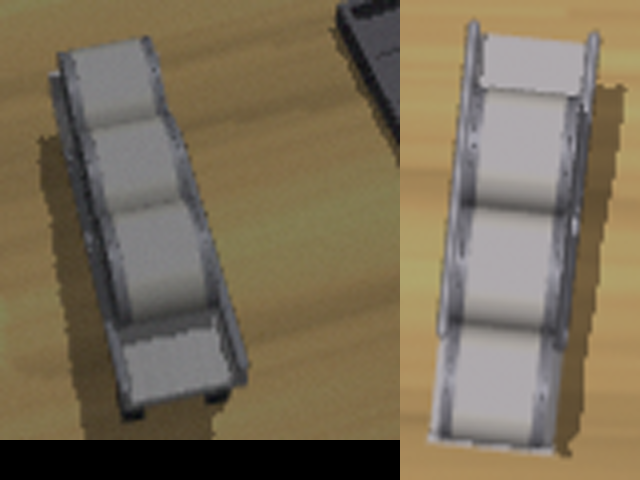

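Confirmed: the small rack has three tins, the front one at the low end (no guides beside it), and the grey tray is next to it. I'm moving the wrist camera over the front tin.

Request:
move_arm(moves=[[27,50,0,-0.02],[54,100,0,-0.05],[80,150,0,-0.07],[107,202,0,-0.09],[134,252,0,-0.12],[160,302,0,-0.14],[187,353,0,-0.16],[214,403,0,-0.19],[240,454,0,-0.21],[267,504,0,-0.23],[294,555,0,-0.26],[317,600,0,-0.28]], gripper=1)

```text
clock: 1.6
position: [0.4709, -0.0039, 0.2453]
tool_rot: [-3.141, -0.0, -0.033]
force: [-0.3, -1.0, 0.5]
grip_width: 0.0858
finger_force: 0.0
```

Request:
move_arm(moves=[[0,0,0,0],[0,0,0,0],[0,0,0,0]])

```text
clock: 1.98
position: [0.4699, -0.0069, 0.2453]
tool_rot: [3.141, 0.0, -0.034]
force: [0.4, 0.6, 0.1]
grip_width: 0.085
finger_force: 0.0
```

```bash
python3 - <<'E'
from h import *
s=monitor.observe();print(s["clock"],s["position"],s["tool_rot"])
w=grab_frame("wrist");cv2.imwrite("pics/w1.png",w);np.savez("w1.npz",p=s["position"],r=s["tool_rot"])
E
```

```text
1.975 [ 0.46993128 -0.00694751  0.24527466] [ 3.14121748e+00  2.33022484e-04 -3.37332487e-02]
```

View pics/w1.png

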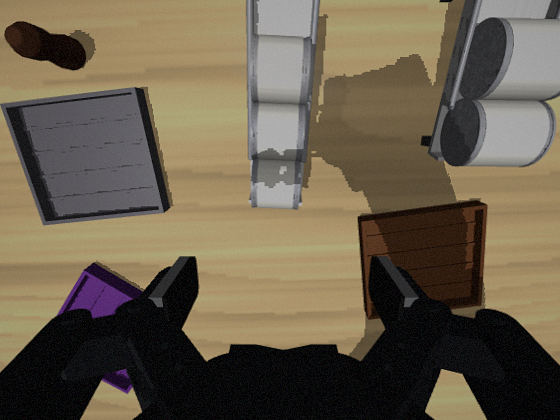

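Wrist view: front tin at about (276,183), label half in the gripper's shadow; second tin at (278,130); grey tray at (90,155). Taking a second, lower wrist view for triangulation.

Request:
move_arm(moves=[[-15,3,-30,0],[-30,6,-60,0],[-40,8,-80,0],[-40,8,-80,0],[-40,8,-80,0]])

```text
clock: 2.65
position: [0.4311, 0.0018, 0.1661]
tool_rot: [-3.142, -0.001, -0.033]
force: [-0.6, -0.0, -0.6]
grip_width: 0.0856
finger_force: 0.0
```

```bash
python3 - <<'E'
from h import *
s=monitor.observe();print(s["clock"],s["position"],s["tool_rot"])
w=grab_frame("wrist");cv2.imwrite("pics/w2.png",w);np.savez("w2.npz",p=s["position"],r=s["tool_rot"])
a=cv2.imread("pics/w1.png")
f=lambda i,x,y,:cv2.resize(i[y:y+125,x:x+98],None,fx=4,fy=4,interpolation=2)
cv2.imwrite("pics/c2.png",np.hstack([f(a,230,90),f(w,230,90)]))
E
```

```text
2.65 [0.43105069 0.00177815 0.16610612] [-3.14150419e+00 -1.18383029e-03 -3.29856437e-02]
```

View pics/c2.png

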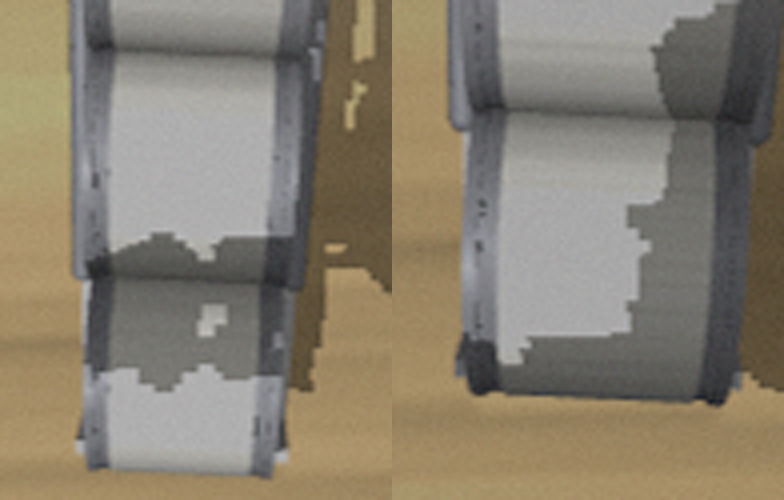

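Left crop (w1): seam of front/second tin with label corners at full-picture (257.5,160.3) and (294.8,160.5). Right crop (w2): the same corners at (257,118) and (311,120). The front tin has steel rims on both sides and nothing beside its ends.

```bash
python3 - <<'E'
from h import *
from scipy.spatial.transform import Rotation as Ro
g=lambda n:(lambda d:(d["p"],Ro.from_euler("xyz",d["r"]).as_matrix()))(np.load(n+".npz"))
p1,p2=g("w1"),g("w2")
P=[]
for n,a,b,t in(("L",(257.5,160.3),(257,118.2),(284,165.8)),("R",(294.8,160.6),(311,119.8),(305,167))):
    x,e=meet(ray("wrist",*a,p1),ray("wrist",*b,p2));y,f=meet(ray("top",*t),ray("wrist",*b,p2))
    print(n,x.round(4),e.round(4),"top+w2",y.round(4),f.round(4));P.append(x)
# label edges along tin at z=.097-ish top of tin (w2)
for z in(.07,.0755,.097):
    print(z,[plane("wrist",u,v,z,p).round(4).tolist() for u,v,p in((257.5,160.3,p1),(294.8,160.6,p1),(257,118.2,p2),(311,119.8,p2))])
print("front ends z=.07", [plane("wrist",u,v,.070,p).round(4).tolist() for u,v,p in((252,206,p1),(298,209,p1),(249,187,p2),(312,190,p2))])
# rail ends (second tin seam, tin2-3) in w1 and top for rack axis
x,e=meet(ray("wrist",277.5,103,p1),ray("top",297.5,137));print("seam23",x.round(4),e.round(4),"seam12",((P[0]+P[1])/2).round(4))
E
```

```text
L [0.5048 0.0164 0.0882] 0.0003 top+w2 [0.5051 0.0179 0.0843] 0.002
R [ 0.5025 -0.0204  0.0835] 0.0002 top+w2 [ 0.5025 -0.0195  0.0915] 0.0004
0.07 [[0.5024, 0.018, 0.07], [0.5007, -0.0207, 0.07], [0.5049, 0.0181, 0.07], [0.5025, -0.0217, 0.07]]
0.0755 [[0.5031, 0.0175, 0.0755], [0.5015, -0.0205, 0.0755], [0.5049, 0.0176, 0.0755], [0.5025, -0.0212, 0.0755]]
0.097 [[0.5059, 0.0155, 0.097], [0.5044, -0.0198, 0.097], [0.5047, 0.0158, 0.097], [0.5025, -0.0192, 0.097]]
front ends z=.07 [[0.4532, 0.0269, 0.07], [0.448, -0.023, 0.07], [0.4533, 0.0274, 0.07], [0.4492, -0.0222, 0.07]]
seam23 [ 0.5565 -0.0049  0.0967] 0.001 seam12 [ 0.5037 -0.002   0.0859]
```

```bash
python3 - <<'E'
from h import *
from scipy.spatial.transform import Rotation as Ro
g=lambda n:(lambda d:(d["p"],Ro.from_euler("xyz",d["r"]).as_matrix()))(np.load(n+".npz"))
p1,p2=g("w1"),g("w2")
print("seam12",meet(ray("wrist",284,119,p2),ray("scene",281.5,250.5)), meet(ray("top",294.5,166.4),ray("scene",281.5,250.5)))
# tray corners top & scene
for t,s in(((218.5,134),(427,253+0)),((220.5,207),(335,220)),((141,209.5),(396,201))):
    pass
pairs=(((220,207),(335,220)),((141,209.5),(396,201)),((141,137),(427,253)),((218.5,134),(363,279)))
Q=[meet(ray("top",*t),ray("scene",*s)) for t,s in pairs]
for q in Q: print("tray",q[0].round(4),q[1].round(4))
c=np.mean([q[0] for q in Q],0);print(c,"yaw",np.arctan2(*( (Q[2][0]+Q[3][0]-Q[0][0]-Q[1][0])[[1,0]])))
E
```

```text
seam12 (array([5.04160822e-01, 4.94567297e-05, 8.16233974e-02]), np.float64(0.0037340836801222667)) (array([0.50523309, 0.0006211 , 0.08311796]), np.float64(0.00207192352163181))
tray [0.4346 0.1471 0.02  ] 0.0049
tray [0.4255 0.3068 0.0155] 0.0015
tray [0.5744 0.3146 0.0208] 0.0021
tray [0.5864 0.1575 0.0118] 0.0011
[0.50523545 0.2314971  0.01702555] yaw 0.06093242724508617
```

Front tin: axis at about (0.478, -0.001), yaw about -0.06. The seam triangulates to 0.082, against 0.0755 for the contact line, which fits an axis at 0.07 within the groove-edge bias. Tray: centre (0.505, 0.231), rim about 0.02, yaw about 0.07, sides about 150 × 160 mm as specified. Reaching for the tin.

Request:
move_arm(moves=[[24,-1,0,-0.012],[47,-2,0,-0.025],[47,-2,-20,-0.025],[47,-2,-45,-0.025],[47,-2,-70,-0.025],[47,-2,-90,-0.025],[47,-2,-100,-0.025],[47,-2,-100,-0.025],[47,-2,-100,-0.025]], gripper=0.85)

```text
clock: 3.82
position: [0.4778, 0.0, 0.0661]
tool_rot: [-3.141, -0.001, -0.057]
force: [-0.1, 0.0, 0.4]
grip_width: 0.0723
finger_force: 0.0
```

```bash
python3 - <<'E'
from h import *
s=monitor.observe();print(s["clock"],s["position"],s["tool_rot"])
w=grab_frame("wrist");cv2.imwrite("pics/w3.png",w)
E
```

```text
3.825 [4.77813745e-01 4.29827006e-05 6.60770565e-02] [-3.14145898e+00 -1.17301741e-03 -5.74797945e-02]
```

View pics/w3.png

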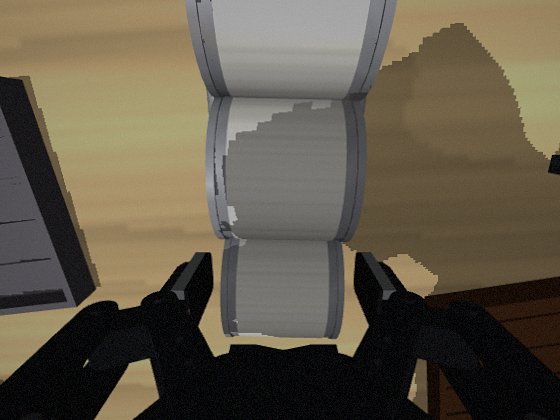

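The front tin (222–344 columns, rows 240–337) sits centred between the fingers with free gaps on both sides. Closing.

Request:
move_arm(moves=[[0,0,0,0],[0,0,0,0],[0,0,0,0],[0,0,0,0],[0,0,0,0],[0,0,0,0]], gripper=0.3, newtons=50)

```text
clock: 4.62
position: [0.4775, -0.0, 0.0659]
tool_rot: [3.141, -0.001, -0.058]
force: [-2.0, -1.0, 11.4]
grip_width: 0.0473
finger_force: 49.4
```

Gripped at 47 mm. Now a quick lift.

Request:
move_arm(moves=[[0,0,40,0],[0,0,100,0],[0,0,130,0],[0,0,130,0],[0,0,130,0],[0,0,130,0]])

```text
clock: 5.38
position: [0.4767, 0.0001, 0.1942]
tool_rot: [3.141, 0.002, -0.057]
force: [0.0, -0.0, -1.7]
grip_width: 0.0473
finger_force: 53.0
```

```bash
python3 - <<'E'
from h import *
s=monitor.observe();print(s["clock"],s["position"],s["force"])
w=grab_frame("wrist");b=grab_frame("scene")
cv2.imwrite("pics/w4.png",np.hstack([cv2.resize(w,(400,300)),cv2.resize(b[170:350,220:460],(400,300))]))
E
```

```text
5.375 [4.76722730e-01 9.49728690e-05 1.94249324e-01] [ 0.00246938 -0.02497362 -1.68846382]
```

View pics/w4.png

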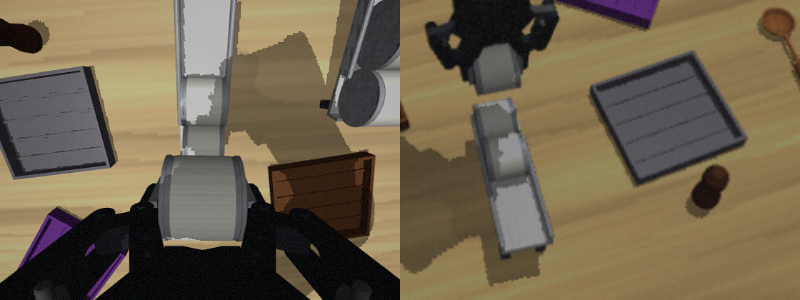

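The next tin has rolled down to the stop (scene half, about (497,120)), with the third behind it and the front tin held. Moving toward the tray to measure it from the wrist.

Request:
move_arm(moves=[[-5,30,0,0.03],[-10,75,0,0.06],[-15,115,0,0.1],[-20,130,0,0.128],[-20,130,0,0.128],[-20,130,0,0.128],[-20,130,0,0.128]])

```text
clock: 6.35
position: [0.4575, 0.1291, 0.1952]
tool_rot: [3.141, 0.0, 0.069]
force: [-0.4, 0.3, -0.7]
grip_width: 0.0474
finger_force: 53.0
```

```bash
python3 - <<'E'
from h import *
from scipy.spatial.transform import Rotation as Ro
s=monitor.observe();p=(s["position"],Ro.from_euler("xyz",s["tool_rot"]).as_matrix());print(s["clock"],*p[0],s["tool_rot"])
np.savez("w5.npz",p=s["position"],r=s["tool_rot"])
w=grab_frame("wrist");cv2.imwrite("pics/w5.png",w)
# rectify the tray floor plane z=.005 : 0.5 mm per px, x up, y left
Z=.0075
K=camera_model("wrist");f=210/np.tan(np.radians(K["vfov"])/2);T=np.array(K["T_tool_cam"])
X,Y=np.meshgrid(np.arange(.61,.40,-.0005),np.arange(.33,.13,-.0005),indexing="ij")
W=np.stack([X,Y,0*X+Z],-1)-p[0];C=((W@p[1])-T[:3,3])@T[:3,:3]
q=C[...,:2]/C[...,2:];q=q*(1+K["k1"]*(q**2).sum(-1,keepdims=True))*f+[K["cx"],K["cy"]]
im=cv2.remap(w,q.astype(np.float32),None,cv2.INTER_LINEAR)
cv2.imwrite("pics/rect.png",np.hstack([im,cv2.resize(w,(560,420))[:, :390]]) )
E
```

```text
6.35 0.45747984052373514 0.12906715326573373 0.1952005609488488 [3.14128759e+00 1.58643444e-04 6.88762723e-02]
```

View pics/rect.png

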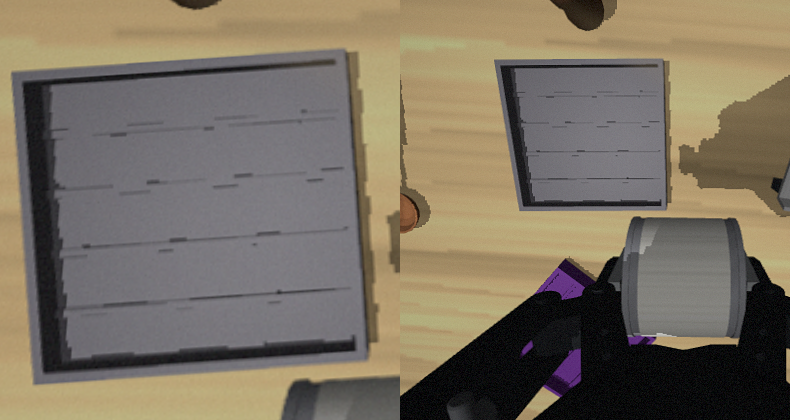

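The rectified tray floor shows the middle two ribs at rows 183 and 243.5 (30 mm apart, as specified). Tray middle is therefore (0.5033, 0.231) with yaw 0.065. The wrist silhouette puts the tin's middle about 5 mm above the TCP. Lowering over the middle.

Request:
move_arm(moves=[[15,34,0,0],[32,75,0,0],[45,102,-20,0],[45,102,-65,0],[45,102,-105,0],[45,102,-135,0],[45,102,-150,0],[45,102,-158,0],[45,102,-162,0],[45,102,-162,0],[45,102,-162,0]])

```text
clock: 7.78
position: [0.5026, 0.2322, 0.0339]
tool_rot: [-3.141, -0.001, 0.071]
force: [0.2, -0.4, -2.1]
grip_width: 0.0473
finger_force: 52.9
```

Request:
move_arm(moves=[[0,0,-2,0],[0,0,-4,0],[0,0,-4,0],[0,0,-4,0]])

```text
clock: 8.28
position: [0.5023, 0.2321, 0.0293]
tool_rot: [-3.142, 0.0, 0.071]
force: [0.6, -0.4, -1.3]
grip_width: 0.0475
finger_force: 52.9
```

Still hanging free (-1.3 N). Going down in fine steps until it touches.

Request:
move_arm(moves=[[0,0,-1,0],[0,0,-2,0],[0,0,-2,0],[0,0,-2,0]])

```text
clock: 8.78
position: [0.5024, 0.2321, 0.0279]
tool_rot: [3.142, -0.0, 0.071]
force: [-3.6, -2.0, 14.9]
grip_width: 0.0476
finger_force: 54.6
```

Contact (about 15 N) at the expected height. Easing off and opening.

Request:
move_arm(moves=[[0,0,0.5,0],[0,0,0.5,0]])

```text
clock: 9.02
position: [0.5024, 0.2321, 0.028]
tool_rot: [-3.142, -0.0, 0.071]
force: [-1.8, -1.4, 6.4]
grip_width: 0.0478
finger_force: 53.4
```

Request:
move_arm(moves=[[0,0,1,0],[0,0,1,0],[0,0,1,0],[0,0,1,0],[0,0,1,0]], gripper=0.85)

```text
clock: 9.65
position: [0.5023, 0.2321, 0.0288]
tool_rot: [-3.142, 0.0, 0.071]
force: [0.3, -0.2, -0.5]
grip_width: 0.0728
finger_force: 0.0
```

Request:
move_arm(moves=[[0,0,10,0],[0,0,30,0],[0,0,60,0],[0,0,100,0],[0,0,150,0],[-10,-10,190,0],[-40,-40,200,0],[-60,-70,200,0],[-60,-100,200,0],[-60,-100,200,0]])

```text
clock: 10.9
position: [0.4423, 0.1302, 0.2296]
tool_rot: [3.141, -0.001, 0.068]
force: [1.1, 1.2, 0.2]
grip_width: 0.0729
finger_force: 0.0
```

```bash
python3 - <<'E'
from h import *
s=monitor.observe();print(s["clock"],s["position"],s["force"])
w=grab_frame("wrist");b=grab_frame("scene")
cv2.imwrite("pics/w6.png",np.hstack([cv2.resize(w,(400,300)),cv2.resize(b[170:350,220:460],(400,300))]))
E
```

```text
10.9 [0.4422609  0.13016936 0.22956715] [1.1085705  1.24707026 0.18347618]
```

View pics/w6.png

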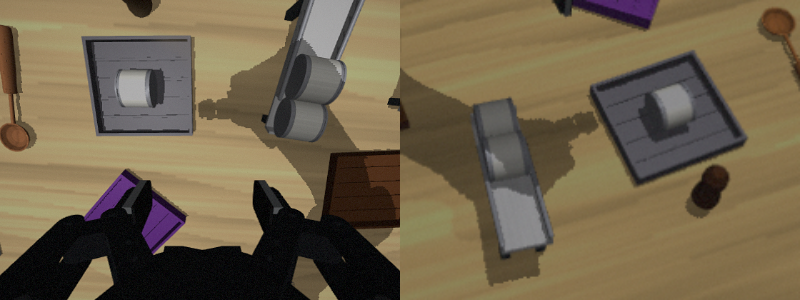

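The tin lies in the middle of the grey tray between the ribs (wrist half, (140,88)). The next tin is at the stop, the third behind it, and the mill still stands. The robot is clear, so I'm handing in.

```bash
python3 -c "
from workcell import bot
print(bot.job_done())"
```

```text
the job is handed in; nothing more can be done
None
```

The front small tin is lying in the grey ribbed tray between its middle ribs, the next tin has rolled down to the stop and is still on the rack, and the job was handed in at about 11 s (no verdict was returned).

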